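# Stamp a tea box in the lever press and put it away in the basket

### The job

Draw the blue-and-white tea box out of the wooden sleeve and slide the end that was sticking out of the sleeve into the green press until it meets the end stop, lying flat. Swing the press lever down to its stop, hold it there for a moment and let it come all the way back up while the box stays in place, then take the box out and lay it flat on the floor of the empty wicker basket without dropping it or disturbing the green-lidded jar and the cream snack pack.

Things in the scene. Friction and masses are not known exactly. Their poses are not given: they have to be found in the camera images.
- box_mid (a point): centre of the blue-and-white card tea box (60 wide x 128 long x 22 mm high, 90 g, loose); local y along its length, x across, z up through its flat top; taken across its 60 mm width. It starts flat in the wooden sleeve, +y end sticking out about 50 mm, underside 4 mm above the worktop. As this +y end must go into the press, the box is put down and taken again by the other end.
- box_end (a point): middle of the +y end face of the tea box (64 mm from the centre along its length, 11 mm above its underside): the end that sticks out of the sleeve at the start and has to go into the press; axes as the box
- sleeve_mouth (a point): centre of the open mouth of the light wooden sleeve (fixed; 90 long x 82 wide x 37 mm high, inside 70 mm wide x 28 mm high, floor 4 mm thick), 18 mm above the worktop; the sleeve runs from here 90 mm along its local +x, and the box is drawn out along its local -x
- press_seat (a point): green press (fixed): centre of the foot of its end stop's face, on the bed, 10 mm above the worktop. Local +x is the way the box slides in, z up; seated, the box lies on the bed, its +y end face at local x = 0, the other 84 mm out in front of the head. Channel 70 mm wide about local y = 0, from x = 0 to -44 mm; 14 mm high flared guides to -66, bed to -72, 36 mm wide tongue to -100 mm, then worktop
- press_head (a point): top centre of the green head of the press, 123 mm above the worktop (a cap on it reaches 133 mm); the head spans 64 mm along local x (the way the box slides in) and 96 mm along y, from 70 mm up, over the channel. The stamp pad under it leaves 36 mm above the bed while the lever is up.
- lever_hinge (a point): centre of the hinge axis of the press lever, 100 mm above the worktop; the axis is level along local x (same axes as press_seat)
- lever_handle (a point): centre of the black round handle bar of the lever (22 mm diameter, 70 mm long, parallel to the hinge axis, 110 mm from it, carried by a thin arm at its middle). With the lever up the handle lies 68 mm beside the hinge (local -y of lever_hinge) and 86 mm above it; at the stop it lies 110 mm beside it at the same height. It can be pushed down from above.
- lever (a joint): angle of the press lever in rad: 0 = up at rest, 0.9 = down at its stop. A spring brings it back up when it is let go; the push at the handle is about 3 N at the start and 9 N at the stop.
- basket_floor (a point): centre of the inner floor of the empty brown wicker basket (fixed; not the filled one at the back), 6 mm above the worktop. The inside is 158 mm along local x and 186 mm along local y; the walls are 21 mm thick and 82 mm high, and rope loops rise to 141 mm over its two local x ends
- honey: small jar with a green lid (53 mm wide, 98 mm high, loose) standing on the worktop, to be left alone; origin under its centre
- snack_cream: cream flow-wrapped snack pack (46 x 93 x 17 mm, loose) lying on the worktop, to be left alone; origin under its centre, length along local y
Not all that is in view belongs to the job. What is shaped like the part that bears press_seat but purple or turquoise is not meant.

How it is judged (in metres and radians):
On the way, in this order (a step that is already met when the one before it is completed fails the run):
1. the box lies in the press, its formerly protruding end against the stop (x of box_end in the frame of press_seat above -0.01 m and z of box_end in the frame of press_seat below 0.017 m and horizontal distance between box_end and press_seat below 0.014 m and angle between box_mid's own z axis and vertical below 0.12 rad), for 0.2 s.
2. the lever is held down at its stop with the box in place (value of joint lever above 0.83 rad and x of box_end in the frame of press_seat above -0.012 m and horizontal distance between box_end and press_seat below 0.016 m), for 0.2 s.
3. the lever is back up with the box still in place (value of joint lever below 0.08 rad and horizontal distance between box_end and press_seat below 0.02 m), for 0.1 s.
At the end, for the whole second after the job is handed in: the tea box lies flat (within 7 degrees, right way up) and at rest on the inner floor of the basket (its centre no more than 7 mm above where it lies when flat), and the lever is up (under 0.08 rad) (x of box_mid in the frame of basket_floor between -0.079 and 0.079 m and y of box_mid in the frame of basket_floor between -0.093 and 0.093 m and z of box_mid in the frame of basket_floor below 0.018 m and angle between box_mid's own z axis and vertical below 0.12 rad and linear speed of tea_box below 0.02 m/s and value of joint lever below 0.08 rad); the robot touches nothing.
It fails at once if the tea box is dropped or thrown (faster than 0.9 m/s while no finger touches it) (contact force between tea_box and the fingers below 0.01 N and linear speed of tea_box above 0.9 m/s).
It fails at once if the jar or the snack pack is moved by more than 30 mm (distance of any of honey, snack_cream from where it was at the start of the episode above 0.03 m).
It also fails if it takes over 72 s, if anything falls off the work surface, if the arm or the gripper's body presses on something with over 40 N, if the wrist force passes 120 N, or if a joint passes its speed limit or range.

### The arm

A 6-joint arm with a two-finger parallel gripper is mounted at the origin on the work surface; the furniture and walls round the work are solid. World frame = base frame: x ahead of the robot, y to its left, z up, the work surface at z = 0. Lengths are in m, angles in degrees, forces in N, time in s.
With the tool pointing down it reaches from about 0.3 to 0.75 m from the base axis. Payload 8.5 kg.
Tool frame: the origin (TCP) lies between the finger pads; the fingertips stand 19 mm ahead of it and the grasp point (between the pads) is the TCP; z points along the fingers, y is the line along which they close (so a half turn about z gives the same grasp; the last joint's range is limited). The gripper opens to 85 mm and grips with 20 to 120 N. Pads are 22 mm wide; open, the fingers measure 114 mm over their backs; the gripper's body (76 mm by 85 mm) begins 54 mm behind the grasp point. The pads swing forward as they close: fully open they stand 13 mm farther back than shut.
Start: joints at [61.175, 21.807, 74.336, -0, 83.858, -12.336], TCP at [0.156, 0.527, 0.215] pointing down, gripper open.
Joint ranges: [-178.18, 178.18], [-50.72, 133.34], [12.68, 142.11], [-81.47, 261.47], [9.98, 163.14], [-165.26, 165.26]. Speed limits (degrees/s): [136.94, 136.94, 180, 180, 180, 180].

### API

Orientations are given as a 3x3 rotation matrix whose columns are the frame's x, y, z axes.
In Python, from rig import env, optics gives the robot as it stands.
- The arm moves only by the tool arm_command, never from a script. Its argument "commands" is one flat list of numbers, 7 for each row, row after row: the closure, from -1 (fully open) to 1 (shut), so that 0 is half open, then the shift along the tool's x, y, z as a fraction of full scale, then the turn, a rotation vector about the tool's x, y, z as a fraction of full scale. A call has 1 to 12 rows; each row is the pose to reach, as a shift and turn from the pose commanded when the call began, along the tool's axes at that moment; what a row does not reach only later rows make up. Full scale, the value 1, is 500 mm for a shift and 120 degrees for a turn. A row lasts 1/12 s, in which the tool goes at most 41.7 mm and 7.16 degrees, less where a joint would pass 70% of its speed; a pose out of reach is approached as far as the arm can. A call with a number of a shift or a turn outside -1 to 1 is refused whole. A call with a gripper value outside its range is refused whole. The fingers move at their own pace and stop on an object; "newtons" is the grip in N (left out, the last holds). Time passes only in rows, so rows that repeat a pose let the fingers close. It gives the time, the measured TCP pose, the force, the opening and the grip force at its end, in the units of the state.
- env.observe(): the state, without advancing time (a new reading comes with each control period).
- optics.get_image(name): name is "scene" or "side" or "wrist"; returns a dict with "image" (480x640x3 uint8, red, green, blue), "intrinsics" (3x3 intrinsics, pixels), "origin" and "orientation" of the camera in the world; the wrist camera has in their place "tool_from_camera" (4x4, takes a point from camera to tool coordinates, whose origin is the TCP and whose axes are the flange's). Camera axes: x right, y down, z forward; pixel columns grow to the right and rows downward; lengths in m; the calibration is good to about 2 mm. A picture is of the moment at which its call begins: read the wrist's pose just before it. There is no depth.
- env.close_job(): hands the job in; it is judged then, once.
The state is a dict: "time_s": time; "q": joint angles; "qvel": joint speeds; "joint_efforts": joint torques, N m; "position": TCP position; "tool_rot": TCP orientation; "ft_force": force on the tool from outside, world axes, zero at the start; "wrist_torque": the same for the moment, N m; "grip_width": finger opening in m; "gripper_force": force on a finger pad.
Only numpy, scipy, OpenCV 4.12 (cv2) and the standard library are available. Lean on these libraries where they do the work, as an engineer would, in place of code of your own. Each camera call takes 0.05 s, during which the arm holds its last target. There are 200 camera calls.

## Working session

There is one attempt and no reset: what is moved stays moved. The work goes in short steps, Python scripts to look and compute and a tool call to move; the robot and the scene stay as the last step left them, time stands still between calls to the robot, and variables do not carry over. Pictures are saved under pics/ and viewed, at most 10 in all, crops included, and the job is handed in when it is done.

Besides the shell and the picture viewer there is one more tool, called after "Call:" in YAML: its name, and indented under it one key for each argument. arm_command: Moves the arm, as the interface text tells. Shift numbers are shares of 500 mm and turn numbers shares of 120 degrees, none past 1 either way. Its arguments: {"type":"object","properties":{"commands":{"type":"array","items":{"type":"number"}},"newtons":{"type":"number"}},"required":["commands"]}

```bash
ls; mkdir -p pics; python3 - <<'E'
from rig import env, optics
import cv2, pickle
d={}
for n in ["scene","side","wrist"]:
    s=env.observe(); r=optics.get_image(n); d[n]=(s,r)
    cv2.imwrite(f"pics/{n}0.png", r["image"][:,:,::-1])
    print(n,{k:v for k,v in r.items() if k!="image"})
print(s)
pickle.dump(d,open("d0.pkl","wb"))
E
```

```text
pics
scene {'intrinsics': array([[505.17781382,   0.        , 319.21194524],
       [  0.        , 505.17781382, 238.54152896],
       [  0.        ,   0.        ,   1.        ]]), 'origin': array([0.208639  , 0.71898887, 0.96955081]), 'orientation': array([[-0.93648947, -0.2586423 ,  0.23683672],
       [-0.35068879,  0.69489764, -0.62780143],
       [-0.00220127, -0.67098541, -0.74146728]])}
side {'intrinsics': array([[481.52583617,   0.        , 320.77623145],
       [  0.        , 481.52583617, 246.22217806],
       [  0.        ,   0.        ,   1.        ]]), 'origin': array([-0.03481059, -0.07358047,  1.1100345 ]), 'orientation': array([[ 0.1299513 , -0.87598864,  0.46449602],
       [-0.99151085, -0.11275452,  0.0647507 ],
       [-0.00434685, -0.46896728, -0.88320484]])}
wrist {'intrinsics': array([[339.81580407,   0.        , 323.1411064 ],
       [  0.        , 339.81580407, 241.74915376],
       [  0.        ,   0.        ,   1.        ]]), 'tool_from_camera': array([[ 1.72535669e-03, -9.52475030e-01, -3.04611785e-01,
         7.88605394e-02],
       [ 9.99998398e-01,  1.
[... 335 characters left out ...]
38582559e+01, -1.23360207e+01]), 'qvel': array([ 0.03866689, -0.11883652, -0.06385568, -0.05181196, -0.06633684,
        0.03952627]), 'joint_efforts': array([ 4.53194312e-03, -4.49212539e+01, -2.31657833e+01, -1.29766131e-04,
        3.55326054e-03,  1.80907637e-05]), 'position': array([0.15598254, 0.52713905, 0.21398228]), 'tool_rot': array([[-9.58875367e-01,  2.83826818e-01, -6.05789480e-04],
       [ 2.83827346e-01,  9.58874734e-01, -1.13271199e-03],
       [ 2.59382186e-04, -1.25806925e-03, -9.99999175e-01]]), 'ft_force': array([-0.29919638,  0.3453653 ,  0.0624054 ]), 'wrist_torque': array([-0.0079156 ,  0.05644302, -0.0213563 ]), 'gripper_force': 0.0, 'grip_width': 0.0853723505041825}
```

View pics/scene0.png

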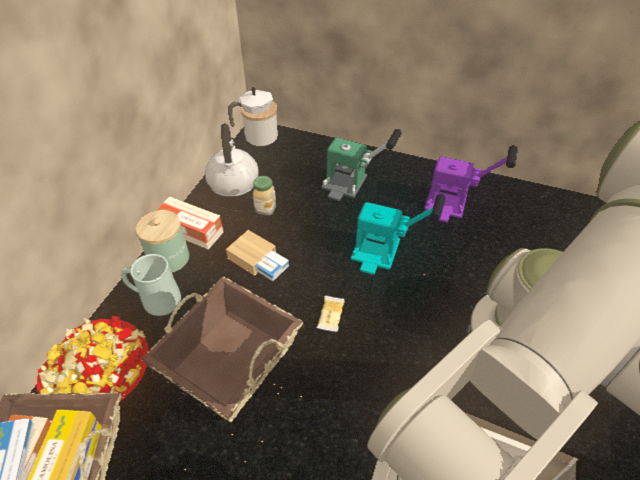

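View pics/side0.png

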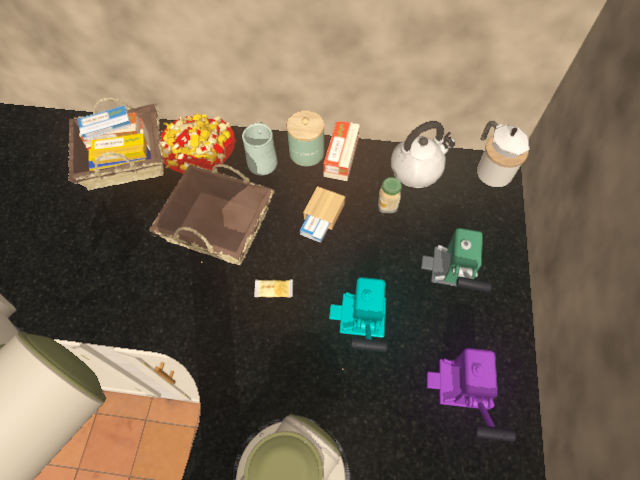

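Scene view: candidates for the press are green (347,165), turquoise (378,235) and purple (452,185). The green one fits, with grey bed and black handle at (395,138). The box end sticks out of the sleeve at (271,264), the empty basket is at (225,345), the jar at (263,195) and the snack at (331,313). Side view: box (315,228), sleeve (325,208), green press (460,255), basket (213,213), jar (390,195), snack (273,289). Next is one enlarged crop to confirm.

```bash
cat > h.py <<'E'
import numpy as np, cv2, pickle
from scipy.spatial.transform import Rotation as R
def cam(s,r):
    if "tool_from_camera" in r:
        T=np.eye(4);T[:3,:3]=s["tool_rot"];T[:3,3]=s["position"];T=T@r["tool_from_camera"]
        return r["intrinsics"],T[:3,3],T[:3,:3]
    return r["intrinsics"],r["origin"],r["orientation"]
def ray(c,p):
    K,o,Q=c; v=Q@np.linalg.solve(K,[p[0],p[1],1.]); return o,v/np.linalg.norm(v)
def onz(c,p,z):
    o,v=ray(c,p); return o+v*(z-o[2])/v[2]
def tri(c1,p1,c2,p2):
    A=np.zeros((3,3));b=np.zeros(3)
    for c,p in((c1,p1),(c2,p2)):
        o,v=ray(c,p);M=np.eye(3)-np.outer(v,v);A+=M;b+=M@o
    x=np.linalg.solve(A,b); e=[np.linalg.norm(np.cross(x-ray(c,p)[0],ray(c,p)[1])) for c,p in((c1,p1),(c2,p2))]
    return x,max(e)
def proj(c,X):
    K,o,Q=c; v=K@(Q.T@(np.asarray(X)-o)); return v[:2]/v[2]
E
python3 - <<'E'
import pickle,cv2,numpy as np
d=pickle.load(open("d0.pkl","rb"))
I=d["side"][1]["image"][:,:,::-1];S=d["scene"][1]["image"][:,:,::-1]
def c(im,x,y,w,h): return cv2.resize(im[y:y+h,x:x+w],(400,300),interpolation=cv2.INTER_CUBIC)
m=np.vstack([np.hstack([c(I,290,180,80,60),c(I,415,220,100,75)]),np.hstack([c(S,220,225,80,60),c(S,315,120,100,75)])])
cv2.imwrite("pics/m.png",m)
E
```

```text
(no output)
```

View pics/m.png

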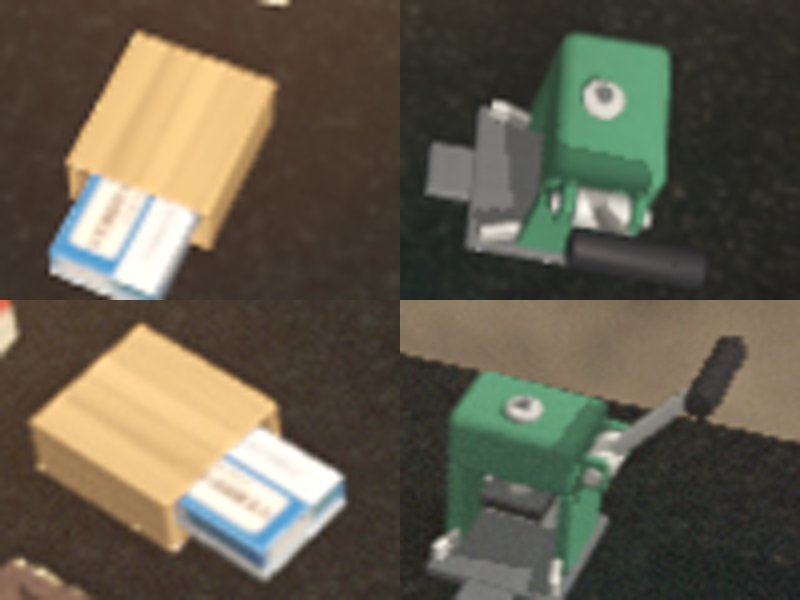

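```bash
python3 - <<'E'
from h import *
np.set_printoptions(precision=4,suppress=True)
d=pickle.load(open("d0.pkl","rb"))
A=cam(*d["side"]);B=cam(*d["scene"])
def t(n,a,b): x,e=tri(A,a,B,b); print(n,x,"err",round(e,4)); return x
print("sleeve side")
for p in [(318,186.4),(345.2,197),(303.6,212),(332.6,222.6)]: print(onz(A,p,.037)[:2])
print("sleeve scene")
for p in [(275.6,246),(248,229.8),(254.4,264.4),(226.4,250)]: print(onz(B,p,.037)[:2])
print("box scene end", [onz(B,p,.026)[:2] for p in [(289,261),(273,277)]])
print("box side end", [onz(A,p,.026)[:2] for p in [(300.3,231.6),(323.5,239.5)]])
t("cap",(466,244.5),(345.5,147))
t("handle",(474,285),(393.75,138.75))
print("tongue",[onz(A,p,.006)[:2] for p in [(421.7,256),(421.7,268.7)]])
for a,b in [((187,166),(146,357)),((274,186),(225,278)),((241,262),(301,324)),((151,231),(232,419))]: t("bask",a,b)
# jar lid, snack
t("jar",(391,185),(263,183)); print("snack",onz(A,(273,289),.017),onz(B,(331,313),.017))
t("teal",(370,288),(380,213)) 
E
```

```text
sleeve side
[0.71   0.0363]
[ 0.6852 -0.0402]
[0.6245 0.063 ]
[ 0.6021 -0.0163]
sleeve scene
[ 0.5983 -0.0101]
[ 0.6858 -0.0357]
[0.622 0.061]
[0.7056 0.0437]
box scene end [array([0.5529, 0.0143]), array([0.5692, 0.0726])]
box side end [array([0.5711, 0.0641]), array([0.5556, 0.0015])]
cap [ 0.5301 -0.3345  0.1241] err 0.001
handle [ 0.402  -0.3344  0.184 ] err 0.0002
tongue [array([ 0.5507, -0.2532]), array([ 0.5146, -0.2543])]
bask [0.6947 0.3819 0.0903] err 0.0008
bask [0.656  0.1457 0.0812] err 0.0085
bask [0.4497 0.1898 0.0603] err 0.0002
bask [0.4931 0.426  0.0742] err 0.005
jar [ 0.695  -0.1538  0.0953] err 0.0021
snack [0.4071 0.1075 0.017 ] [0.4091 0.1142 0.017 ]
teal [ 0.3799 -0.1203  0.133 ] err 0.0094
```

Confirmed: the blue-and-white box sticks out of the light wooden sleeve, and the green press with grey bed and black handle is the one meant. The turquoise and purple presses are excluded. I'm moving above the box's protruding end.

Call:
arm_command:
  commands: [-1,-0.88,-0.56,0.0,0,0,0,-1,-0.88,-0.56,0.0,0,0,0,-1,-0.88,-0.56,0.0,0,0,0,-1,-0.88,-0.56,0.0,0,0,0,-1,-0.88,-0.56,0.0,0,0,0,-1,-0.88,-0.56,0.0,0,0,0,-1,-0.88,-0.56,0.0,0,0,0,-1,-0.88,-0.56,0.0,0,0,0,-1,-0.88,-0.56,0.0,0,0,0,-1,-0.88,-0.56,0.0,0,0,0,-1,-0.88,-0.56,0.0,0,0,0,-1,-0.88,-0.56,0.0,0,0,0]

```text
time_s: 1.15
position: [0.4853, 0.1483, 0.2144]
tool_rot: [[-0.959, 0.284, -0.0], [0.284, 0.959, 0.0], [0.0, -0.0, -1.0]]
ft_force: [0.8, 1.5, -0.1]
grip_width: 0.0853
gripper_force: 0.0
```

Call:
arm_command:
  commands: [-1,-0.23,-0.146,0.02,0,0,0,-1,-0.23,-0.146,0.02,0,0,0,-1,-0.23,-0.146,0.02,0,0,0,-1,-0.23,-0.146,0.02,0,0,0,-1,-0.23,-0.146,0.02,0,0,0,-1,-0.23,-0.146,0.02,0,0,0]

```text
time_s: 1.65
position: [0.5736, 0.0477, 0.204]
tool_rot: [[-0.959, 0.285, -0.001], [0.285, 0.959, 0.0], [0.001, 0.0, -1.0]]
ft_force: [-0.2, 0.5, 0.2]
grip_width: 0.0854
gripper_force: 0.0
```

```bash
cat >> h.py <<'E'
def snap(n,name="wrist"):
    from rig import env,optics
    s=env.observe(); r=optics.get_image(name)
    cv2.imwrite(f"pics/{n}.png",r["image"][:,:,::-1]); pickle.dump((s,r),open(f"{n}.pkl","wb"))
    return s,r
def go(p,yaw=None,tilt=None):
    """shares for target TCP p (world), tool x axis at yaw deg, tool straight down"""
    from rig import env
    s=env.observe(); Q=s["tool_rot"]; d=Q.T@(np.asarray(p)-s["position"])/.5
    w=np.zeros(3)
    if yaw is not None:
        a=np.radians(yaw); X=np.array([np.cos(a),np.sin(a),0]); Z=np.array([0,0,-1.]); T=np.c_[X,np.cross(Z,X),Z]
        w=R.from_matrix(Q.T@T).as_rotvec(degrees=True)/120
    print("t",round(s["time_s"],2),"pos",s["position"].round(4),"yaw",np.degrees(np.arctan2(Q[1,0],Q[0,0])).round(2),"shift",d.round(4),"turn",w.round(4),"w",round(s["grip_width"],4),"q6",s["q"][5].round(1),"gf",round(s["gripper_force"],1))
E
python3 - <<'E'
from h import *
s,r=snap("w1"); go((.588,.031,.2),165)
c=cam(s,r)
print([proj(c,X).round() for X in [(.588,.031,.026),(.612,.0245,.037),(.562,.038,.026)]])
E
```

```text
t 1.7 pos [0.5732 0.0485 0.2044] yaw 163.54 shift [-0.0382 -0.0251  0.0088] turn [ 0.0001 -0.0004 -0.0122] w 0.0853 q6 -80.5 gf 0.0
[array([313., 233.]), array([313., 259.]), array([312., 207.])]
```

View pics/w1.png

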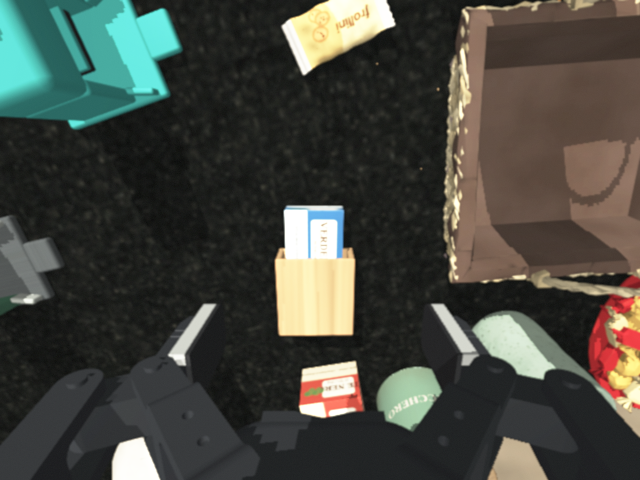

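The wrist view shows the box end at about (286–344, 208), the sleeve mouth edge at row 250 and columns 275–355, and the sleeve's back edge at row 335.

```bash
python3 - <<'E'
from h import *
s,r=pickle.load(open("w1.pkl","rb")); c=cam(s,r)
im=r["image"].astype(int)
# box rows profile: print edges along row 235 and column 330
g=lambda p,z: onz(c,p,z)[:2].round(4)
hsv=cv2.cvtColor(r["image"],cv2.COLOR_RGB2HSV)
wood=cv2.inRange(hsv,(10,50,150),(25,180,255)); roi=np.zeros_like(wood); roi[245:345,265:365]=255
cs=max(cv2.findContours(wood&roi,0,1)[0],key=cv2.contourArea); ap=cv2.approxPolyDP(cs,4,True)[:,0]; print([(tuple(p),g(p,.037)) for p in ap])
bw=((im.max(2)>120)*255).astype(np.uint8); roi[:]=0; roi[195:248,270:360]=255
cs=max(cv2.findContours(bw&roi,0,1)[0],key=cv2.contourArea); ap=cv2.approxPolyDP(cs,3,True)[:,0]; print([(tuple(p),g(p,.026)) for p in ap])
# press seen by side: redo
E
```

```text
[((np.int32(280), np.int32(248)), array([ 0.5912, -0.0042])), ((np.int32(275), np.int32(259)), array([ 0.601 , -0.0129])), ((np.int32(279), np.int32(334)), array([ 0.6856, -0.0372])), ((np.int32(351), np.int32(334)), array([0.7081, 0.0388])), ((np.int32(351), np.int32(248)), array([0.6116, 0.0647])), ((np.int32(343), np.int32(249)), array([0.6103, 0.0566])), ((np.int32(340), np.int32(259)), array([0.6198, 0.0508])), ((np.int32(311), np.int32(261)), array([0.6135, 0.0217])), ((np.int32(310), np.int32(334)), array([ 0.6953, -0.0045])), ((np.int32(304), np.int32(326)), array([ 0.6839, -0.0078])), ((np.int32(303), np.int32(261)), array([0.6112, 0.0139])), ((np.int32(287), np.int32(260)), array([ 0.6055, -0.0015]))]
[((np.int32(286), np.int32(206)), array([0.5538, 0.0134])), ((np.int32(285), np.int32(247)), array([ 0.5948, -0.0013])), ((np.int32(342), np.int32(247)), array([0.6117, 0.0558])), ((np.int32(342), np.int32(206)), array([0.5698, 0.0674]))]
```

Call:
arm_command:
  commands: [-1,-0.031,-0.022,0.2,0,0,0,-1,-0.031,-0.022,0.2,0,0,0,-1,-0.031,-0.022,0.2,0,0,0,-1,-0.031,-0.022,0.33,0,0,0,-1,-0.031,-0.022,0.33,0,0,0,-1,-0.031,-0.022,0.357,0,0,0,-1,-0.031,-0.022,0.357,0,0,0,-1,-0.031,-0.022,0.357,0,0,0]

```text
time_s: 2.37
position: [0.5852, 0.0339, 0.0266]
tool_rot: [[-0.959, 0.282, -0.0], [0.282, 0.959, 0.0], [0.0, 0.0, -1.0]]
ft_force: [-0.1, -0.5, 0.6]
grip_width: 0.0851
gripper_force: 0.0
```

Call:
arm_command:
  commands: [0.6,0,0,0,0,0,0,0.6,0,0,0,0,0,0,0.6,0,0,0,0,0,0,0.6,0,0,0,0,0,0,0.6,0,0,0,0,0,0,0.6,0,0,0,0,0,0]
  newtons: 35

```text
time_s: 2.87
position: [0.5857, 0.0326, 0.0263]
tool_rot: [[-0.959, 0.284, 0.0], [0.284, 0.959, -0.0], [-0.0, 0.0, -1.0]]
ft_force: [-0.2, -0.7, -0.2]
grip_width: 0.0175
gripper_force: 0.0
```

```bash
python3 - <<'E'
from h import *
s,r=snap("w2"); print(s["grip_width"],s["gripper_force"],s["position"])
s,r=snap("s2","side"); i=r["image"][:,:,::-1][150:260,260:400]; j=cv2.imread("pics/w2.png")
m=np.hstack([cv2.resize(j,(400,300)),cv2.resize(i,(400,300))]);cv2.imwrite("pics/m2.png",m)
E
```

```text
0.017535655068489617 0.0 [0.58574888 0.03262012 0.02627828]
```

View pics/m2.png

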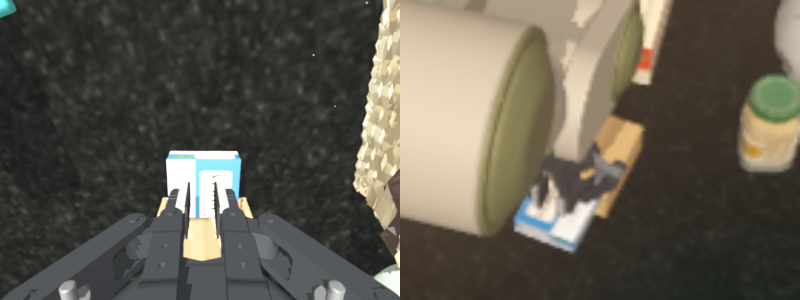

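The fingers read 17 mm wide and appear to be over the box, not astride it. I'll compare the fingertip pixels with the tips' expected projection.

```bash
python3 - <<'E'
from h import *
s,r=pickle.load(open("w2.pkl","rb")); c=cam(s,r); Q=s["tool_rot"];p=s["position"]
j=cv2.imread("pics/w2.png")[220:400,220:440]; j=cv2.resize(j,None,fx=3.3,fy=3.3)
for a in (-11,11):
  for z,col in ((19,(0,0,255)),(6,(0,255,0)),(0,(255,0,255))):
    for y in (-9,9):
      u=(proj(c,p+Q@np.array([a,y,z])*1e-3)-[220,220])*3.3; cv2.circle(j,tuple(int(v) for v in u),4,col,-1)
cv2.imwrite("pics/m3.png",j)
E
```

```text
(no output)
```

View pics/m3.png

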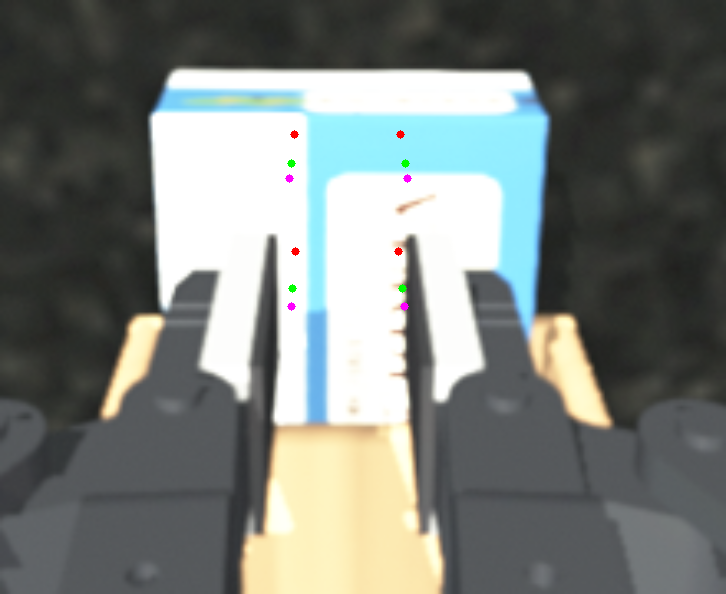

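Fitting the fingertip pixels in both wrist pictures puts the tips about 22 mm behind the reported TCP when nearly shut and 35 mm behind it when open. The real grasp point is therefore about 41 mm short of the stated one, and the box is untouched. I'll apply that offset: open, go down about 45 mm watching the force, then close.

Call:
arm_command:
  commands: [-1,0,0,0,0,0,0,-1,0,0,0,0,0,0,-1,0,0,0,0,0,0,-1,0,0,0,0,0,0,-1,0,0,0,0,0,0,-1,0,0,0,0,0,0,-1,0,0,0.04,0,0,0,-1,0,0,0.06,0,0,0,-1,0,0,0.08,0,0,0,-1,0,0,0.08,0,0,0]

```text
time_s: 3.8
position: [0.5846, 0.0328, -0.016]
tool_rot: [[-0.959, 0.284, -0.004], [0.284, 0.959, 0.0], [0.004, -0.001, -1.0]]
ft_force: [-1.0, 0.2, -0.1]
grip_width: 0.0854
gripper_force: 0.0
```

Call:
arm_command:
  commands: [-1,0,0,0.01,0,0,0,0.5,0,0,0.01,0,0,0,0.5,0,0,0.01,0,0,0,0.5,0,0,0.01,0,0,0,0.5,0,0,0.01,0,0,0,0.5,0,0,0.01,0,0,0,0.5,0,0,0.01,0,0,0]
  newtons: 35

```text
time_s: 4.38
position: [0.5859, 0.0326, -0.0184]
tool_rot: [[-0.959, 0.284, 0.001], [0.284, 0.959, -0.0], [-0.001, 0.0, -1.0]]
ft_force: [-1.7, 0.0, 4.6]
grip_width: 0.0594
gripper_force: 41.1
```

Gripped at 59 mm. I'll draw it out along the tool's +x, lifted a hair.

Call:
arm_command:
  commands: [0.5,0,0,-0.004,0,0,0,0.5,0.02,0,-0.004,0,0,0,0.5,0.05,0,-0.004,0,0,0,0.5,0.09,0,-0.004,0,0,0,0.5,0.13,0,-0.004,0,0,0,0.5,0.17,0,-0.004,0,0,0,0.5,0.18,0,-0.004,0,0,0,0.5,0.18,0,-0.004,0,0,0]

```text
time_s: 5.05
position: [0.4984, 0.0586, -0.0169]
tool_rot: [[-0.959, 0.283, -0.001], [0.283, 0.959, 0.0], [0.001, -0.0, -1.0]]
ft_force: [0.3, -0.4, -0.4]
grip_width: 0.0595
gripper_force: 40.7
```

```bash
python3 - <<'E'
from h import *
from rig import env
print(env.observe()["q"].round(1),env.observe()["ft_force"])
s,r=snap("w4"); go((.535,-.15,.14),270)
c=cam(s,r)
a,b,rr=s["position"],s["tool_rot"],r
print(proj(c,a+b@[.022,0,-.046]))
j=cv2.imread("pics/w4.png"); cv2.imwrite("pics/w4c.png",cv2.resize(j[150:420,150:500],None,fx=2,fy=2))
E
```

```text
[ -6.8  34.4  98.9  -0.   46.7 -80.4] [ 0.32843679 -0.35756838 -0.37167537]
t 5.1 pos [ 0.4999  0.0582 -0.0168] yaw 163.52 shift [-0.1857 -0.3792 -0.3135] turn [-3.000e-04  3.000e-04 -8.873e-01] w 0.0591 q6 -80.4 gf 40.7
[326.60040275 296.10632519]
```

View pics/w4c.png

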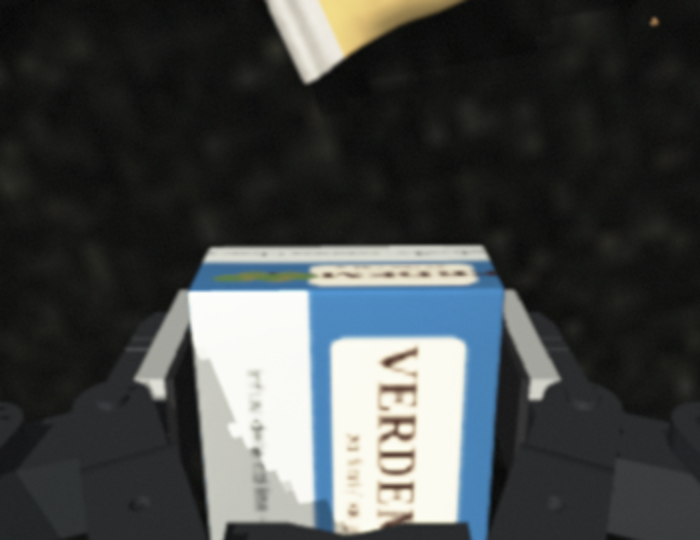

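The box is out, held straight, with its end 22 mm ahead of the grasp. I'll set it down turned 36° in free space near (0.54, -0.12) for the regrasp.

Call:
arm_command:
  commands: [0.5,0,0,-0.08,0,0,0,0.5,0,0,-0.12,0,0,-0.05,0.5,-0.03,-0.1,-0.12,0,0,-0.1,0.5,-0.11,-0.369,-0.12,0,0,-0.3,0.5,-0.11,-0.369,-0.12,0,0,-0.304,0.5,-0.11,-0.369,-0.12,0,0,-0.304,0.5,-0.11,-0.369,-0.12,0,0,-0.304,0.5,-0.11,-0.369,-0.12,0,0,-0.304,0.5,-0.11,-0.369,-0.05,0,0,-0.304,0.5,-0.11,-0.369,-0.01,0,0,-0.304,0.5,-0.11,-0.369,0.006,0,0,-0.304,0.5,-0.11,-0.369,0.01,0,0,-0.304]

```text
time_s: 6.1
position: [0.4996, -0.135, -0.0217]
tool_rot: [[-0.94, -0.342, -0.002], [-0.342, 0.94, -0.0], [0.002, 0.001, -1.0]]
ft_force: [-12.1, -0.3, 28.5]
grip_width: 0.0592
gripper_force: 57.6
```

Call:
arm_command:
  commands: [0.5,0,0,0,0,0,0,0.5,0,0,0,0,0,0]

```text
time_s: 6.27
position: [0.5008, -0.135, -0.0214]
tool_rot: [[-0.94, -0.342, 0.002], [-0.342, 0.94, -0.001], [-0.001, -0.001, -1.0]]
ft_force: [0.1, 0.3, -0.5]
grip_width: 0.0591
gripper_force: 40.6
```

Call:
arm_command:
  commands: [-1,0,0,0,0,0,0,-1,0,0,0,0,0,0,-1,0,0,0,0,0,0,-1,0,0,-0.08,0,0,0,-1,0,0,-0.16,0,0,0.02,-1,-0.08,0,-0.24,0,0,0.08,-1,-0.168,0,-0.28,0,0,0.14,-1,-0.168,0,-0.28,0,0,0.2,-1,-0.168,0,-0.28,0,0,0.26,-1,-0.168,0,-0.28,0,0,0.32,-1,-0.168,0,-0.28,0,0,0.38,-1,-0.168,0,-0.28,0,0,0.44]

```text
time_s: 7.27
position: [0.5788, -0.1054, 0.1181]
tool_rot: [[-0.84, 0.543, 0.0], [0.543, 0.84, 0.0], [-0.0, 0.0, -1.0]]
ft_force: [0.4, -0.0, -0.6]
grip_width: 0.0854
gripper_force: 0.0
```

Call:
arm_command:
  commands: [-1,0,0,0,0,0,0.9,-1,0,0,0,0,0,0.9,-1,0,0,0,0,0,0.9,-1,0,0,0,0,0,0.9,-1,0,0,0,0,0,0.9,-1,0,0,0,0,0,0.9,-1,0,0,0,0,0,0.9,-1,0,0,0,0,0,0.9,-1,0,0,0,0,0,0.9,-1,0,0,0,0,0,0.9,-1,0,0,0,0,0,0.9,-1,0,0,0,0,0,0.9]

```text
time_s: 8.27
position: [0.5787, -0.1056, 0.1181]
tool_rot: [[0.482, 0.876, 0.0], [0.876, -0.482, -0.0], [-0.0, 0.0, -1.0]]
ft_force: [0.4, 0.1, -1.0]
grip_width: 0.0852
gripper_force: 0.0
```

```bash
python3 - <<'E'
from h import *
go((.58,-.106,.118),20)
E
```

```text
t 8.27 pos [ 0.5787 -0.1056  0.1181] yaw 61.16 shift [0.0005 0.0026 0.0002] turn [ 0.    -0.     0.343] w 0.0852 q6 7.0 gf 0.0
```

Call:
arm_command:
  commands: [-1,0,0,0,0,0,0.343,-1,0,0,0,0,0,0.343,-1,0,0,0,0,0,0.343,-1,0,0,0,0,0,0.343,-1,0,0,0,0,0,0.343,-1,0,0,0,0,0,0.343,-1,0,0,0,0,0,0.343]

```text
time_s: 8.85
position: [0.5787, -0.1056, 0.1181]
tool_rot: [[0.939, 0.345, 0.0], [0.345, -0.939, 0.0], [0.0, 0.0, -1.0]]
ft_force: [0.2, -0.1, -0.5]
grip_width: 0.085
gripper_force: 0.0
```

```bash
python3 - <<'E'
from h import *
np.set_printoptions(precision=4,suppress=True)
s,r=snap("w5"); go((.58,-.106,.118),20); c=cam(s,r)
im=r["image"]
for X in [(.5403,-.1206),(.48,-.1425),(.6,-.0985)]: print(proj(c,(*X,.022)))
bw=((im.max(2)>75)*255).astype(np.uint8)
bw=cv2.morphologyEx(bw,cv2.MORPH_CLOSE,np.ones((7,7)))
n,l,st,ce=cv2.connectedComponentsWithStats(bw)
u=proj(c,(.56,-.113,.022)).astype(int); k=l[u[1],u[0]]; print(k,st[k])
cs=max(cv2.findContours((l==k).astype(np.uint8),0,1)[0],key=cv2.contourArea)
ap=cv2.approxPolyDP(cs,4,True)[:,0]; print([(tuple(map(int,p)),onz(c,p,.022)[:2]) for p in ap])
E
```

```text
t 8.9 pos [ 0.5787 -0.1056  0.118 ] yaw 20.47 shift [0.0021 0.0017 0.0001] turn [0.     0.     0.0039] w 0.0856 q6 47.7 gf 0.0
[323.3074 284.1669]
[322.8986 351.2154]
[323.258  207.6813]
4 [  283   201    80   150 11170]
[((287, 202), array([ 0.5946, -0.0712])), ((283, 218), array([ 0.5817, -0.0723])), ((290, 349), array([ 0.4722, -0.1148])), ((358, 350), array([ 0.4918, -0.1709])), ((362, 206), array([ 0.6114, -0.1257])), ((359, 201), array([ 0.6142, -0.1221]))]
```

View pics/w5.png

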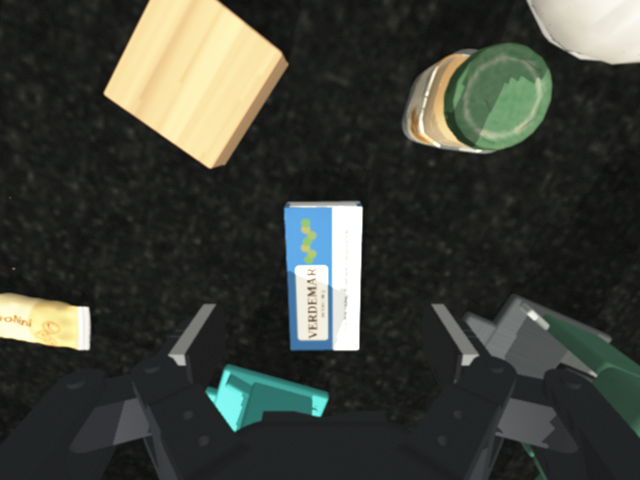

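The box lies as predicted, with columns 284–361, tail edge at row 207 and +y end at row 351. Descending on the tail end and gripping.

Call:
arm_command:
  commands: [-1,0.002,0.001,0.1,0,0,0,-1,0.002,0.001,0.17,0,0,0,-1,0.002,0.001,0.24,0,0,0,-1,0.002,0.001,0.265,0,0,0,-1,0.002,0.001,0.272,0,0,0,-1,0.002,0.001,0.272,0,0,0,0.5,0.002,0.001,0.272,0,0,0,0.5,0.002,0.001,0.272,0,0,0,0.5,0.002,0.001,0.272,0,0,0,0.5,0.002,0.001,0.272,0,0,0,0.5,0.002,0.001,0.272,0,0,0,0.5,0.002,0.001,0.272,0,0,0]
  newtons: 40

```text
time_s: 9.9
position: [0.5808, -0.1061, -0.0161]
tool_rot: [[0.937, 0.348, 0.003], [0.348, -0.937, -0.001], [0.003, 0.002, -1.0]]
ft_force: [0.3, 0.6, 5.8]
grip_width: 0.0589
gripper_force: 43.9
```

Call:
arm_command:
  commands: [0.5,0,0,-0.08,0,0,0,0.5,0,0,-0.16,0,0,-0.05,0.5,-0.084,-0.066,-0.232,0,0,-0.11,0.5,-0.084,-0.066,-0.232,0,0,-0.58,0.5,-0.084,-0.066,-0.232,0,0,-0.58,0.5,-0.084,-0.066,-0.232,0,0,-0.58,0.5,-0.084,-0.066,-0.232,0,0,-0.58,0.5,-0.084,-0.066,-0.232,0,0,-0.58,0.5,-0.084,-0.066,-0.232,0,0,-0.58,0.5,-0.084,-0.066,-0.232,0,0,-0.58,0.5,-0.084,-0.066,-0.232,0,0,-0.58,0.5,-0.084,-0.066,-0.232,0,0,-0.58]

```text
time_s: 10.9
position: [0.529, -0.0894, 0.0988]
tool_rot: [[-0.003, 1.0, 0.001], [1.0, 0.003, -0.0], [-0.0, 0.001, -1.0]]
ft_force: [0.3, -0.3, -0.7]
grip_width: 0.0593
gripper_force: 44.1
```

```bash
python3 - <<'E'
from h import *
np.set_printoptions(precision=4,suppress=True)
s,r=snap("w6"); go((.53,-.09,.1),90)
d=pickle.load(open("d0.pkl","rb"))
a=cv2.imread("pics/w6.png")[150:450,120:520]; 
b=cv2.resize(d["side"][1]["image"][220:300,410:500,::-1],(675,600),interpolation=cv2.INTER_CUBIC)[:,:]
a=cv2.resize(cv2.imread("pics/w6.png")[200:480,220:420],(400,560))
m=np.zeros((600,800,3),np.uint8); m[:560,:400]=a; m[:355,400:]=cv2.resize(b,(400,355)); cv2.imwrite("pics/m6.png",m)
E
```

```text
t 10.95 pos [ 0.529  -0.0894  0.0987] yaw 89.85 shift [-0.0012  0.0019 -0.0026] turn [ 0.0005  0.0002 -0.0012] w 0.0593 q6 -22.1 gf 44.1
```

View pics/w6.png

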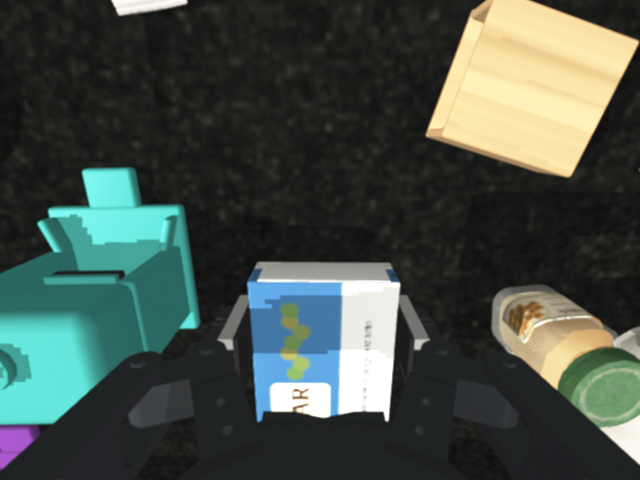

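Wrist view: the tail end (row 280) is held squarely, but the press is hidden behind the fingers. To get an overhead wrist view of the press before inserting, I'll go higher and turn the camera.

Call:
arm_command:
  commands: [0.5,0,0,-0.08,0,0,0,0.5,0,0,-0.16,0,0,0.05,0.5,0,0,-0.24,0,0,0.1,0.5,0,0,-0.303,0,0,0.15,0.5,-0.4,-0.258,-0.303,0,0,0.75,0.5,-0.4,-0.258,-0.303,0,0,0.75,0.5,-0.4,-0.258,-0.303,0,0,0.75,0.5,-0.4,-0.258,-0.303,0,0,0.75,0.5,-0.4,-0.258,-0.303,0,0,0.75,0.5,-0.4,-0.258,-0.303,0,0,0.75,0.5,-0.4,-0.258,-0.303,0,0,0.75,0.5,-0.4,-0.258,-0.303,0,0,0.75]

```text
time_s: 11.95
position: [0.3987, -0.2907, 0.2498]
tool_rot: [[0.971, 0.24, 0.0], [0.24, -0.971, -0.0], [0.0, 0.0, -1.0]]
ft_force: [-0.1, 0.5, -0.5]
grip_width: 0.0592
gripper_force: 44.1
```

Call:
arm_command:
  commands: [0.5,0,0,0,0,0,0.2,0.5,0,0,0,0,0,0.2,0.5,0,0,0,0,0,0.2,0.5,0,0,0,0,0,0.2]

```text
time_s: 12.28
position: [0.3997, -0.2892, 0.2499]
tool_rot: [[0.985, -0.173, 0.0], [-0.173, -0.985, -0.001], [0.001, 0.0, -1.0]]
ft_force: [0.4, -0.1, -1.2]
grip_width: 0.059
gripper_force: 44.1
```

```bash
python3 - <<'E'
from h import *
np.set_printoptions(precision=4,suppress=True)
s,r=snap("w7"); go((.4,-.29,.25),0); c=cam(s,r)
for X in [(.533,-.254,.01),(.53,-.3345,.133),(.533,-.35,.01),(.402,-.334,.19)]: print(X,proj(c,X))
cv2.imwrite("pics/w7c.png",cv2.resize(cv2.imread("pics/w7.png")[0:300,160:560],(800,600),interpolation=cv2.INTER_CUBIC))
E
```

```text
t 12.33 pos [ 0.3997 -0.2892  0.2499] yaw -9.88 shift [ 0.0009  0.0015 -0.0002] turn [ 0.0002 -0.0002 -0.0823] w 0.0593 q6 50.2 gf 44.1
(0.533, -0.254, 0.01) [268.3286  86.1374]
(0.53, -0.3345, 0.133) [352.2872  46.8443]
(0.533, -0.35, 0.01) [356.8604  69.2239]
(0.402, -0.334, 0.19) [386.1907 237.772 ]
```

View pics/w7c.png

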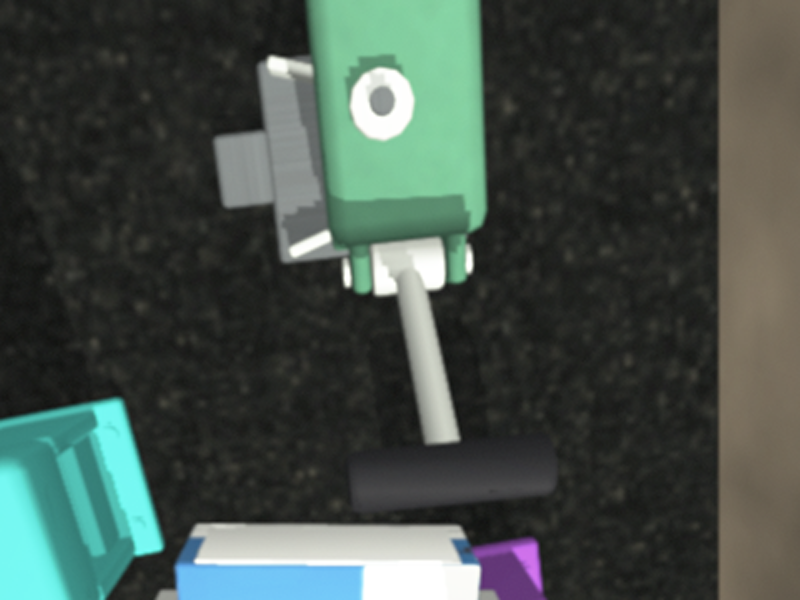

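The overhead wrist crop shows the tongue end edge (216,137)–(224,208), the bed front edge (259,65)–(283,262), the cap at (382,103) and the handle axis from (353,480) to (553,463) in crop pixels.

```bash
python3 - <<'E'
from h import *
np.set_printoptions(precision=4,suppress=True)
s,r=pickle.load(open("w7.pkl","rb")); c=cam(s,r)
f=lambda x,y,z: onz(c,(160+x/2,y/2),z)[:2]
def show(n,a,b):
    d=b-a; print(n,a,b,"mid",(a+b)/2,"len",np.linalg.norm(d).round(4),"ang",np.degrees(np.arctan2(d[1],d[0])).round(2))
for z in (.01,.006,.003): show(f"tongue z{z}",f(224,208,z),f(216,137,z))
show("tongue side low",f(224,208,.01),f(272,203,.01)); show("tongue side hi",f(216,137,.01),f(265,131,.01))
show("bed front",f(283,262,.01),f(259,65,.01))
show("handle",f(353,480,.186),f(553,463,.186))
print("cap",f(382,103,.133))
show("head left",f(330,195,.123),f(308,0,.123)); 
# hinge pins
show("pins",f(348,271,.1),f(469,261,.1))
show("guides outer",f(290,258,.017),f(268,60,.024))
d=pickle.load(open("d0.pkl","rb"));A=cam(*d["side"])
show("side tongue",onz(A,(415+27/4,220+195/4),.01)[:2],onz(A,(415+30/4,220+143/4),.01)[:2])
E
```

```text
tongue z0.01 [ 0.5149 -0.254 ] [ 0.5498 -0.2574] mid [ 0.5323 -0.2557] len 0.035 ang -5.52
tongue z0.006 [ 0.5153 -0.2535] [ 0.5505 -0.2569] mid [ 0.5329 -0.2552] len 0.0354 ang -5.52
tongue z0.003 [ 0.5156 -0.2532] [ 0.5511 -0.2566] mid [ 0.5333 -0.2549] len 0.0357 ang -5.52
tongue side low [ 0.5149 -0.254 ] [ 0.5129 -0.2803] mid [ 0.5139 -0.2672] len 0.0263 ang -94.34
tongue side hi [ 0.5498 -0.2574] [ 0.5481 -0.2835] mid [ 0.549  -0.2705] len 0.0262 ang -93.57
bed front [ 0.4819 -0.2804] [ 0.5787 -0.2865] mid [ 0.5303 -0.2835] len 0.0969 ang -3.63
handle [ 0.4049 -0.3008] [ 0.3993 -0.3688] mid [ 0.4021 -0.3348] len 0.0682 ang -94.75
cap [ 0.5272 -0.3332]
head left [ 0.5011 -0.3097] [ 0.5663 -0.3128] mid [ 0.5337 -0.3113] len 0.0653 ang -2.79
pins [ 0.4719 -0.3127] [ 0.467  -0.3648] mid [ 0.4694 -0.3387] len 0.0523 ang -95.33
guides outer [ 0.4832 -0.285 ] [ 0.5764 -0.292 ] mid [ 0.5298 -0.2885] len 0.0935 ang -4.29
side tongue [ 0.5125 -0.2538] [ 0.5496 -0.2545] mid [ 0.531  -0.2542] len 0.0371 ang -1.09
```

Call:
arm_command:
  commands: [0.5,0.227,-0.341,0,0,0,-0.797,0.5,0.227,-0.341,0,0,0,-0.797,0.5,0.227,-0.341,0,0,0,-0.797,0.5,0.227,-0.341,0,0,0,-0.797,0.5,0.227,-0.341,0,0,0,-0.797,0.5,0.227,-0.341,0,0,0,-0.797,0.5,0.227,-0.341,0.1,0,0,-0.797,0.5,0.227,-0.341,0.2,0,0,-0.797,0.5,0.227,-0.341,0.3,0,0,-0.797,0.5,0.227,-0.341,0.4,0,0,-0.797,0.5,0.227,-0.341,0.4,0,0,-0.797,0.5,0.227,-0.341,0.4,0,0,-0.797]

```text
time_s: 13.33
position: [0.5362, -0.138, 0.0435]
tool_rot: [[0.227, 0.974, -0.01], [0.974, -0.227, 0.005], [0.003, -0.011, -1.0]]
ft_force: [-2.1, 0.2, -0.9]
grip_width: 0.0592
gripper_force: 44.1
```

```bash
python3 - <<'E'
from h import *
np.set_printoptions(precision=4,suppress=True)
go((.5411,-.1410,-.003),85.7)
s,r=pickle.load(open("w6.pkl","rb")); c=cam(s,r)
for p in [(250,281),(398,281)]:
    X=onz(c,p,s["position"][2]+.0385); print((s["tool_rot"].T@(X-s["position"])))
E
```

```text
t 13.33 pos [ 0.5362 -0.138   0.0435] yaw 76.85 shift [-0.0039  0.0119  0.0929] turn [-0.0051 -0.0016 -0.0737] w 0.0592 q6 -13.5 gf 44.1
[ 0.0226 -0.0294 -0.0385]
[ 0.0227  0.0276 -0.0385]
```

Call:
arm_command:
  commands: [0.5,-0.004,0.012,0.05,-0.005,-0.002,-0.074,0.5,-0.004,0.012,0.093,-0.005,-0.002,-0.074,0.5,-0.004,0.012,0.093,-0.005,-0.002,-0.074,0.5,-0.004,0.012,0.093,-0.005,-0.002,-0.074]

```text
time_s: 13.67
position: [0.5445, -0.1426, 0.0029]
tool_rot: [[0.081, 0.997, 0.008], [0.997, -0.081, -0.005], [-0.004, 0.009, -1.0]]
ft_force: [0.1, 0.2, 0.4]
grip_width: 0.059
gripper_force: 44.1
```

```bash
python3 - <<'E'
from h import *
np.set_printoptions(precision=4,suppress=True)
go((.5411,-.1410,-.003),85.7); go((.5329,-.2507,-.0045),85.7)
s,r=snap("w8")
E
```

```text
t 13.67 pos [ 0.5445 -0.1426  0.0029] yaw 85.34 shift [ 0.0028 -0.0072  0.0118] turn [ 0.0041  0.0021 -0.003 ] w 0.059 q6 -22.0 gf 44.1
t 13.67 pos [ 0.5445 -0.1426  0.0029] yaw 85.34 shift [-0.2172 -0.0057  0.0157] turn [ 0.0041  0.0021 -0.003 ] w 0.059 q6 -22.0 gf 44.1
```

Call:
arm_command:
  commands: [0.5,0,0,0,0,0,0,0.5,0,0,0,0,0,0]

```text
time_s: 13.88
position: [0.5455, -0.1431, 0.0045]
tool_rot: [[0.08, 0.997, 0.012], [0.997, -0.08, -0.007], [-0.006, 0.012, -1.0]]
ft_force: [0.3, 0.8, -1.1]
grip_width: 0.059
gripper_force: 44.1
```

```bash
python3 - <<'E'
from h import *
np.set_printoptions(precision=4,suppress=True)
go((.5411,-.1410,-.003),85.7); go((.5329,-.2507,-.0045),85.7)
E
```

```text
t 13.88 pos [ 0.5455 -0.1431  0.0045] yaw 85.43 shift [ 0.0036 -0.0093  0.0148] turn [ 0.0059  0.0028 -0.0023] w 0.059 q6 -22.1 gf 44.1
t 13.88 pos [ 0.5455 -0.1431  0.0045] yaw 85.43 shift [-0.2164 -0.0082  0.0191] turn [ 0.0059  0.0028 -0.0023] w 0.059 q6 -22.1 gf 44.1
```

Call:
arm_command:
  commands: [0.5,0.004,-0.009,0.014,0.006,0.003,-0.002,0.5,0.004,-0.009,0.014,0.006,0.003,-0.002,0.5,0.004,-0.009,0.014,0.006,0.003,-0.002,0.5,0.004,-0.009,0.014,0.006,0.003,-0.002]

```text
time_s: 14.22
position: [0.5406, -0.1405, -0.004]
tool_rot: [[0.075, 0.997, -0.002], [0.997, -0.075, 0.001], [0.001, -0.002, -1.0]]
ft_force: [0.3, -0.1, -1.0]
grip_width: 0.059
gripper_force: 44.1
```

```bash
python3 - <<'E'
from h import *
np.set_printoptions(precision=4,suppress=True)
go((.5411,-.1410,-.003),85.7); go((.5329,-.2507,-.0045),85.7)
E
```

```text
t 14.22 pos [ 0.5406 -0.1405 -0.004 ] yaw 85.71 shift [-0.0009  0.0011 -0.002 ] turn [-0.0012 -0.0006  0.0001] w 0.059 q6 -22.4 gf 44.1
t 14.22 pos [ 0.5406 -0.1405 -0.004 ] yaw 85.71 shift [-0.2209  0.0012  0.0007] turn [-0.0012 -0.0006  0.0001] w 0.059 q6 -22.4 gf 44.1
```

Call:
arm_command:
  commands: [0.5,-0.03,0.001,-0.001,-0.001,0,0,0.5,-0.06,0.001,-0.001,-0.001,0,0,0.5,-0.09,0.001,-0.001,-0.001,0,0,0.5,-0.12,0.001,-0.001,-0.001,0,0,0.5,-0.14,0.001,-0.001,-0.001,0,0,0.5,-0.16,0.001,-0.001,-0.001,0,0,0.5,-0.18,0.001,-0.001,-0.001,0,0,0.5,-0.195,0.001,-0.001,-0.001,0,0,0.5,-0.205,0.001,-0.001,-0.001,0,0,0.5,-0.205,0.001,-0.001,-0.001,0,0]

```text
time_s: 15.05
position: [0.5334, -0.2437, -0.0037]
tool_rot: [[0.075, 0.997, -0.0], [0.997, -0.075, 0.001], [0.001, -0.0, -1.0]]
ft_force: [0.9, 0.2, -0.1]
grip_width: 0.0593
gripper_force: 44.1
```

```bash
python3 - <<'E'
from h import *
np.set_printoptions(precision=4,suppress=True)
go((.5329,-.2507,-.0065),85.7)
E
```

```text
t 15.05 pos [ 0.5334 -0.2437 -0.0037] yaw 85.68 shift [-0.0141  0.0001  0.0056] turn [-0.0001 -0.0005 -0.0002] w 0.0593 q6 -31.8 gf 44.1
```

Free so far. Next I'll lower onto the bed and push gently to the stop, watching the force.

Call:
arm_command:
  commands: [0.5,-0.004,0,0.003,0,0,0,0.5,-0.008,0,0.005,0,0,0,0.5,-0.011,0,0.005,0,0,0,0.5,-0.013,0,0.005,0,0,0]

```text
time_s: 15.38
position: [0.533, -0.2467, -0.0061]
tool_rot: [[0.074, 0.997, -0.001], [0.997, -0.074, 0.005], [0.005, -0.001, -1.0]]
ft_force: [1.5, 15.3, 6.6]
grip_width: 0.0591
gripper_force: 44.9
```

Call:
arm_command:
  commands: [0.5,-0.003,0,0,0,0,0,0.5,-0.005,0,0,0,0,0,0.5,-0.005,0,0,0,0,0]

```text
time_s: 15.63
position: [0.5329, -0.2467, -0.0061]
tool_rot: [[0.073, 0.997, -0.001], [0.997, -0.073, 0.009], [0.009, -0.002, -1.0]]
ft_force: [3.5, 22.4, 8.5]
grip_width: 0.059
gripper_force: 45.2
```

A firm 22 N stop at the expected depth: the box is against the end stop and on the bed. I'll relax the push, release and rise.

Call:
arm_command:
  commands: [0.5,0.006,0,-0.001,0,0,0,0.5,0.006,0,-0.001,0,0,0,-1,0.006,0,-0.001,0,0,0,-1,0.006,0,-0.001,0,0,0,-1,0.006,0,-0.001,0,0,0,-1,0.006,0,-0.001,0,0,0,-1,0.006,0,-0.03,0,0,0,-1,0.006,0,-0.1,0,0,0,-1,0.006,0,-0.2,0,0,0,-1,0.006,0,-0.3,0,0,0,-1,0.006,0,-0.36,0,0,0,-1,0.006,0,-0.36,0,0,0]

```text
time_s: 16.63
position: [0.5351, -0.2508, 0.1817]
tool_rot: [[0.075, 0.997, 0.01], [0.997, -0.075, -0.007], [-0.006, 0.011, -1.0]]
ft_force: [-0.1, -0.7, 0.4]
grip_width: 0.0854
gripper_force: 0.0
```

```bash
python3 - <<'E'
from h import *
np.set_printoptions(precision=4,suppress=True)
s,r=snap("w9"); go((.402,-.335,.25),85.7); c=cam(s,r)
# predicted tail: box end at seat
u=np.array([-.075,-.997]);v=np.array([.997,-.075]);seat=np.array([.525,-.3554])
for k in (0,-.128):
  for y in(-.03,.03): print(k,y,proj(c,(*(seat+k*u+y*v),.032)))
im=r["image"]; hsv=cv2.cvtColor(im,cv2.COLOR_RGB2HSV)
bw=((im.max(2)>110)&(hsv[...,0]>=0)).astype(np.uint8)
p=proj(c,(*(seat-.115*u),.032)).astype(int); n,l,st,ce=cv2.connectedComponentsWithStats(bw); k=l[p[1],p[0]];print(p,k,st[k])
cs=max(cv2.findContours((l==k).astype(np.uint8),0,1)[0],key=cv2.contourArea)
print([(tuple(map(int,q)),((onz(c,q,.032)[:2]-seat)@np.c_[u,v]).round(4)) for q in cv2.approxPolyDP(cs,3,True)[:,0]])
E
```

```text
t 16.68 pos [ 0.5345 -0.2503  0.179 ] yaw 85.71 shift [-0.1893 -0.2505 -0.1431] turn [0.0038 0.002  0.0001] w 0.0855 q6 -32.3 gf 0.0
0 -0.03 [290.8761 318.3673]
0 0.03 [349.2696 318.1128]
-0.128 -0.03 [287.0225 194.4135]
-0.128 0.03 [352.8807 194.4064]
[320 208] 4 [ 274  188   79  115 7123]
[((289, 188), array([-0.1338, -0.028 ])), ((287, 243), array([-0.0814, -0.0314])), ((274, 245), array([-0.0794, -0.0439])), ((276, 278), array([-0.0452, -0.0434])), ((279, 272), array([-0.0516, -0.0402])), ((289, 277), array([-0.0462, -0.0306])), ((290, 302), array([-0.0187, -0.0304])), ((298, 302), array([-0.0187, -0.0223])), ((298, 293), array([-0.0288, -0.0221])), ((307, 289), array([-0.0331, -0.013 ])), ((344, 290), array([-0.0319,  0.0239])), ((348, 302), array([-0.0185,  0.0282])), ((352, 192), array([-0.1302,  0.0291])), ((348, 188), array([-0.1338,  0.0254]))]
```

The tail top edge measures 130 mm in front of the estimated stop, so the box end is within 2 mm of it: seated. On to the lever, with fingers shut above the handle.

Call:
arm_command:
  commands: [1,-0.03,-0.03,-0.143,0.004,0.002,0,1,-0.189,-0.254,-0.143,0.004,0.002,0,1,-0.189,-0.254,-0.143,0.004,0.002,0,1,-0.189,-0.254,-0.143,0.004,0.002,0,1,-0.189,-0.254,-0.143,0.004,0.002,0,1,-0.189,-0.254,-0.143,0.004,0.002,0,1,-0.189,-0.254,-0.143,0.004,0.002,0,1,-0.189,-0.254,-0.143,0.004,0.002,0]

```text
time_s: 17.35
position: [0.3995, -0.3335, 0.2442]
tool_rot: [[0.075, 0.997, -0.009], [0.997, -0.075, 0.008], [0.007, -0.01, -1.0]]
ft_force: [-0.2, 0.5, 0.3]
grip_width: -0.0001
gripper_force: 0.0
```

```bash
python3 - <<'E'
from h import *
np.set_printoptions(precision=4,suppress=True)
go((.400,-.335,.180),85.7)
E
```

```text
t 17.35 pos [ 0.3995 -0.3335  0.2442] yaw 85.71 shift [-0.0038  0.0025  0.1283] turn [-0.0046 -0.0033  0.0001] w -0.0001 q6 -48.5 gf 0.0
```

Call:
arm_command:
  commands: [1,-0.002,0.001,0.05,0,0,0,1,-0.002,0.001,0.1,0,0,0,1,-0.002,0.001,0.12,0,0,0,1,-0.002,0.001,0.128,0,0,0,1,-0.002,0.001,0.128,0,0,0]

```text
time_s: 17.77
position: [0.3994, -0.3329, 0.1805]
tool_rot: [[0.073, 0.997, -0.011], [0.997, -0.073, 0.009], [0.008, -0.011, -1.0]]
ft_force: [-0.8, 0.2, 1.7]
grip_width: -0.0001
gripper_force: 0.4
```

```bash
python3 - <<'E'
from h import *
np.set_printoptions(precision=4,suppress=True)
go((.400,-.335,.175),85.7)
E
```

```text
t 17.77 pos [ 0.3994 -0.3329  0.1805] yaw 85.82 shift [-0.0041  0.0015  0.011 ] turn [-0.0053 -0.0038  0.001 ] w -0.0001 q6 -48.6 gf 0.4
```

Call:
arm_command:
  commands: [1,-0.003,-0.015,0.015,-0.005,-0.004,0,1,-0.003,-0.033,0.033,-0.005,-0.004,0,1,-0.003,-0.045,0.05,-0.005,-0.004,0,1,-0.003,-0.056,0.067,-0.005,-0.004,0,1,-0.003,-0.064,0.085,-0.005,-0.004,0,1,-0.003,-0.071,0.102,-0.005,-0.004,0,1,-0.003,-0.076,0.12,-0.005,-0.004,0,1,-0.003,-0.08,0.138,-0.005,-0.004,0,1,-0.003,-0.083,0.152,-0.005,-0.004,0,1,-0.003,-0.084,0.16,-0.005,-0.004,0,1,-0.003,-0.084,0.16,-0.005,-0.004,0]

```text
time_s: 18.68
position: [0.3562, -0.332, 0.1013]
tool_rot: [[0.073, 0.997, -0.001], [0.997, -0.073, -0.003], [-0.003, -0.001, -1.0]]
ft_force: [-8.2, -0.1, 9.6]
grip_width: -0.0001
gripper_force: 4.6
```

Call:
arm_command:
  commands: [1,0,0,0.006,0,0,0,1,0,0,0.01,0,0,0,1,0,0,0.01,0,0,0]

```text
time_s: 18.93
position: [0.3566, -0.3321, 0.0967]
tool_rot: [[0.073, 0.997, -0.0], [0.997, -0.073, -0.003], [-0.003, -0.0, -1.0]]
ft_force: [-6.4, 0.1, 9.5]
grip_width: -0.0001
gripper_force: 4.6
```

Call:
arm_command:
  commands: [1,0,0,0.006,0,0,0,1,0,0,0.012,0,0,0,1,0,0,0.012,0,0,0]

```text
time_s: 19.18
position: [0.3568, -0.3324, 0.0928]
tool_rot: [[0.072, 0.997, 0.001], [0.997, -0.072, -0.005], [-0.005, 0.001, -1.0]]
ft_force: [-12.2, 4.4, 31.9]
grip_width: -0.0004
gripper_force: 15.4
```

Force jumped to 32 N, so the lever is at its stop. Hold there, then let it rise along the arc.

Call:
arm_command:
  commands: [1,0,0,0,0,0,0,1,0,0,0,0,0,0,1,0,0,0,0,0,0,1,0,0,0,0,0,0,1,0,0.002,-0.02,0,0,0,1,0,0.005,-0.045,0,0,0,1,0,0.013,-0.07,0,0,0,1,0,0.028,-0.105,0,0,0,1,0,0.045,-0.13,0,0,0,1,0,0.065,-0.155,0,0,0,1,0,0.08,-0.18,0,0,0,1,0,0.08,-0.24,0,0,0]

```text
time_s: 20.18
position: [0.3974, -0.3334, 0.2087]
tool_rot: [[0.072, 0.997, -0.001], [0.997, -0.072, 0.002], [0.002, -0.002, -1.0]]
ft_force: [-0.7, 0.3, -0.1]
grip_width: -0.0001
gripper_force: 0.0
```

Call:
arm_command:
  commands: [1,0,0,-0.08,0,0,0,1,0,0,-0.08,0,0,0,1,0,0,-0.08,0,0,0,-1,0,0,-0.08,0,0,0,-1,0,0,-0.08,0,0,0]

```text
time_s: 20.6
position: [0.3963, -0.3342, 0.2493]
tool_rot: [[0.074, 0.997, -0.0], [0.997, -0.074, -0.001], [-0.001, 0.0, -1.0]]
ft_force: [0.2, 0.6, 0.3]
grip_width: 0.0237
gripper_force: 0.0
```

```bash
python3 - <<'E'
from h import *
np.set_printoptions(precision=4,suppress=True)
# check box tail and lever using the side/scene cameras against the start pictures
d=pickle.load(open("d0.pkl","rb"))
s,r=snap("w10"); go((.5327,-.25,.18),85.7)
s2,r2=snap("sc10","scene")
u=np.array([-.075,-.997]);v=np.array([.997,-.075]);seat=np.array([.525,-.3554])
im=r2["image"];c=cam(s2,r2)
D=np.abs(im.astype(int)-d["scene"][1]["image"]).sum(2)[115:160,375:405]; print("handle diff",D.mean())
E
```

```text
t 20.65 pos [ 0.3962 -0.3343  0.2494] yaw 85.75 shift [0.1885 0.2597 0.1386] turn [0.     0.0004 0.0004] w 0.0308 q6 -49.0 gf 0.0
handle diff 8.28
```

Call:
arm_command:
  commands: [-1,0.188,0.26,0,0,0,0,-1,0.188,0.26,0,0,0,0,-1,0.188,0.26,0,0,0,0,-1,0.188,0.26,0.05,0,0,0,-1,0.188,0.26,0.139,0,0,0,-1,0.188,0.26,0.139,0,0,0,-1,0.188,0.26,0.139,0,0,0,-1,0.188,0.26,0.139,0,0,0,-1,0.188,0.26,0.139,0,0,0,-1,0.188,0.26,0.139,0,0,0]

```text
time_s: 21.53
position: [0.5331, -0.2522, 0.1833]
tool_rot: [[0.076, 0.997, 0.004], [0.997, -0.076, -0.005], [-0.005, 0.005, -1.0]]
ft_force: [-0.1, 0.1, 0.8]
grip_width: 0.0859
gripper_force: 0.0
```

```bash
python3 - <<'E'
from h import *
np.set_printoptions(precision=4,suppress=True)
s,r=snap("w11"); go((.533,-.2475,-.006),85.7); c=cam(s,r)
u=np.array([-.075,-.997]);v=np.array([.997,-.075]);seat=np.array([.525,-.3554])
im=r["image"]
bw=(im.max(2)>110).astype(np.uint8)
p=proj(c,(*(seat-.115*u),.032)).astype(int); n,l,st,ce=cv2.connectedComponentsWithStats(bw); k=l[p[1],p[0]];print(p,k,st[k])
cs=max(cv2.findContours((l==k).astype(np.uint8),0,1)[0],key=cv2.contourArea)
print([(tuple(map(int,q)),((onz(c,q,.032)[:2]-seat)@np.c_[u,v]).round(4)) for q in cv2.approxPolyDP(cs,3,True)[:,0]])
# lever up? dark handle in side view
s2,r2=snap("si11","side"); d=pickle.load(open("d0.pkl","rb"))
for b in ((280,290,460,490),(225,245,455,480)): print("side diff",np.abs(r2["image"].astype(int)-d["side"][1]["image"]).sum(2)[b[0]:b[1],b[2]:b[3]].mean())
E
```

```text
t 21.58 pos [ 0.533 -0.252  0.183] yaw 85.65 shift [ 0.0107 -0.0023  0.3779] turn [ 0.002   0.0022 -0.0004] w 0.0853 q6 -32.4 gf 0.0
[323 206] 4 [ 277  186   79  115 7090]
[((293, 186), array([-0.1339, -0.0273])), ((288, 192), array([-0.1285, -0.032 ])), ((290, 242), array([-0.0805, -0.0316])), ((277, 244), array([-0.0785, -0.0441])), ((279, 277), array([-0.0441, -0.0435])), ((282, 270), array([-0.0515, -0.0403])), ((292, 275), array([-0.0462, -0.0306])), ((294, 300), array([-0.0187, -0.0293])), ((301, 300), array([-0.0187, -0.0223])), ((301, 291), array([-0.0287, -0.0221])), ((309, 287), array([-0.0331, -0.014 ])), ((347, 288), array([-0.032,  0.024])), ((351, 299), array([-0.0197,  0.0284])), ((355, 190), array([-0.1303,  0.0291])), ((351, 186), array([-0.1339,  0.0254]))]
side diff 13.666666666666666
side diff 26.374
```

The box is unmoved and the lever is up. Regrip the tail.

Call:
arm_command:
  commands: [-1,0.009,-0.002,0.08,0,0,0,-1,0.009,-0.002,0.16,0,0,0,-1,0.009,-0.002,0.24,0,0,0,-1,0.009,-0.002,0.31,0,0,0,-1,0.009,-0.002,0.36,0,0,0,-1,0.009,-0.002,0.375,0,0,0,-1,0.009,-0.002,0.375,0,0,0,0.5,0.009,-0.002,0.375,0,0,0,0.5,0.009,-0.002,0.375,0,0,0,0.5,0.009,-0.002,0.375,0,0,0,0.5,0.009,-0.002,0.375,0,0,0,0.5,0.009,-0.002,0.375,0,0,0]
  newtons: 40

```text
time_s: 22.63
position: [0.5336, -0.2478, -0.004]
tool_rot: [[0.075, 0.997, 0.005], [0.997, -0.075, -0.006], [-0.005, 0.005, -1.0]]
ft_force: [-0.0, 0.4, 7.0]
grip_width: 0.0588
gripper_force: 42.9
```

Call:
arm_command:
  commands: [0.5,0,0,-0.003,0,0,0,0.5,0.02,0,-0.004,0,0,0,0.5,0.05,0,-0.005,0,0,0,0.5,0.09,0,-0.005,0,0,0,0.5,0.13,0,-0.005,0,0,0,0.5,0.17,0,-0.006,0,0,0,0.5,0.19,0,-0.03,0,0,0,0.5,0.19,0,-0.1,0,0,0,0.5,0.19,0,-0.2,0,0,0,0.5,0.19,0,-0.3,0,0,0,0.5,0.19,0,-0.4,0,0,0,0.5,0.19,0,-0.4,0,0,0]

```text
time_s: 23.63
position: [0.54, -0.1512, 0.1991]
tool_rot: [[0.074, 0.997, 0.007], [0.997, -0.074, -0.006], [-0.005, 0.008, -1.0]]
ft_force: [0.1, -1.3, -0.4]
grip_width: 0.059
gripper_force: 43.7
```

```bash
python3 - <<'E'
from h import *
np.set_printoptions(precision=3,suppress=True)
d=pickle.load(open("d0.pkl","rb"));A=cam(*d["side"]);B=cam(*d["scene"]);W=cam(*pickle.load(open("w1.pkl","rb")))
a=[(187,166),(274,186),(241,262),(151,231)]; b=[(146,357),(225,278),(301,324),(232,419)]
for z in(.082,.088):
  for n,c,P in(("side",A,a),("scene",B,b)):
    Q=np.array([onz(c,p,z)[:2] for p in P]); print(z,n,Q.tolist() and Q.round(3).tolist(),"mean",Q.mean(0),[np.degrees(np.arctan2(*(Q[i]-Q[j])[::-1])).round(1) for i,j in((0,1),(3,2),(0,3),(1,2))],[np.linalg.norm(Q[i]-Q[j]).round(3) for i,j in((0,1),(3,2),(0,3),(1,2))])
# dark-brown interior in both views -> region whose rays hit z=.006 : floor mask
for n,c,box in(("side",A,(150,165,275,265)),("scene",B,(145,275,305,420))):
    im=d[n][1]["image"]; h=cv2.cvtColor(im,cv2.COLOR_RGB2HSV); x0,y0,x1,y1=box
    print(n,[im[y,x].tolist() for x,y in ((200,215),(215,235),(235,210),(185,190))] if n=="side" else [im[y,x].tolist() for x,y in((225,340),(190,340),(260,350),(225,385))])
# inner rim corners in w1 (world at rim): left inner wall column
for p in [(450,283),(463,10)]: print("w1 outer left edge",[onz(W,p,z)[:2] for z in(.082,.088)])
for p in [(480,213),(480,60)]: print("w1 inner floor left corner/edge",onz(W,p,.006)[:2])
go((.56,.31,.2),80)
E
```

```text
0.082 side [[0.7, 0.386], [0.666, 0.145], [0.44, 0.184], [0.495, 0.422]] mean [0.575 0.284] [np.float64(81.9), np.float64(77.0), np.float64(-10.1), np.float64(-9.9)] [np.float64(0.243), np.float64(0.244), np.float64(0.208), np.float64(0.229)]
0.082 scene [[0.7, 0.378], [0.646, 0.151], [0.444, 0.202], [0.486, 0.43]] mean [0.569 0.29 ] [np.float64(76.7), np.float64(79.7), np.float64(-13.6), np.float64(-14.4)] [np.float64(0.234), np.float64(0.232), np.float64(0.221), np.float64(0.209)]
0.088 side [[0.695, 0.383], [0.661, 0.144], [0.437, 0.183], [0.491, 0.419]] mean [0.571 0.282] [np.float64(81.9), np.float64(77.0), np.float64(-10.1), np.float64(-9.9)] [np.float64(0.242), np.float64(0.242), np.float64(0.207), np.float64(0.228)]
0.088 scene [[0.697, 0.381], [0.643, 0.154], [0.443, 0.206], [0.484, 0.432]] mean [0.567 0.293] [np.float64(76.7), np.float64(79.7), np.float64(-13.6), np.float64(-14.4)] [np.float64(0.232), np.float64(0.23), np.float64(0.219), np.float64(0.207)]
side [[111, 82, 66], [103, 76, 60], [147, 111, 90], [94, 69, 54]]
scene [[136, 102, 83], [79, 61, 49], [163, 144, 113], [100, 74, 63]]
w1 outer left edge [array([0.653, 0.142]), array([0.65 , 0.141])]
w1 outer left edge [array([0.446, 0.188]), array([0.447, 0.186])]
w1 inner floor left corner/edge [0.623 0.207]
w1 inner floor left corner/edge [0.476 0.229]
t 23.63 pos [ 0.54  -0.151  0.199] yaw 85.76 shift [ 0.923 -0.028 -0.007] turn [0.004 0.002 0.048] w 0.059 q6 -23.4 gf 43.7
```

Call:
arm_command:
  commands: [0.5,0.1,0.006,-0.102,0.002,0.001,0.062,0.5,0.724,0.006,-0.102,0.002,0.001,0.062,0.5,0.724,0.006,-0.102,0.002,0.001,0.062,0.5,0.724,0.006,-0.102,0.002,0.001,0.062,0.5,0.724,0.006,-0.102,0.002,0.001,0.062,0.5,0.724,0.006,-0.102,0.002,0.001,0.062,0.5,0.724,0.006,-0.102,0.002,0.001,0.062,0.5,0.724,0.006,-0.102,0.002,0.001,0.062,0.5,0.724,0.006,-0.102,0.002,0.001,0.062,0.5,0.724,0.006,-0.102,0.002,0.001,0.062,0.5,0.724,0.006,-0.102,0.002,0.001,0.062,0.5,0.724,0.006,-0.102,0.002,0.001,0.062]

```text
time_s: 24.63
position: [0.5687, 0.2094, 0.2438]
tool_rot: [[0.202, 0.979, -0.002], [0.979, -0.202, -0.001], [-0.001, -0.002, -1.0]]
ft_force: [-0.2, -0.3, -0.0]
grip_width: 0.0588
gripper_force: 43.7
```

```bash
python3 - <<'E'
from h import *
np.set_printoptions(precision=3,suppress=True)
s,r=snap("w12"); go((.57,.21,.25),78.3); c=cam(s,r)
im=r["image"]; h=cv2.cvtColor(cv2.GaussianBlur(im,(3,3),0),cv2.COLOR_RGB2HSV)
e=np.array([np.cos(np.radians(-11.7)),np.sin(np.radians(-11.7))]);f=np.array([-e[1],e[0]]);C=np.array([.571,.287])
def scan(o,dv,lab):
    out=[]
    for t in range(-130,131,5):
        p=proj(c,(*(C+o+dv*t/1000),.085)); 
        if 0<=p[0]<639 and 0<=p[1]<479:
            x,y=p.astype(int); out.append(f"{t}:{h[y,x,0]},{h[y,x,1]},{h[y,x,2]}")
    print(lab," ".join(out))
scan(0*e,e,"x"); scan(.04*f,e,"x +40"); scan(0*f,f,"y"); scan(.05*e,f,"y +50")
m=cv2.inRange(h,(5,85,35),(14,255,255)); m=cv2.morphologyEx(m,cv2.MORPH_OPEN,np.ones((5,5)))
n,l,st,ce=cv2.connectedComponentsWithStats(m); p=proj(c,(*C,.006)).astype(int); k=l[p[1],p[0]]; print(p,k,st[k])
cs=max(cv2.findContours((l==k).astype(np.uint8),0,1)[0],key=cv2.contourArea)
for z in(.085,.006):
  Q=np.array([onz(c,q,z)[:2] for q in cv2.approxPolyDP(cv2.convexHull(cs),6,True)[:,0]]); print(z,Q.tolist() and Q.round(3).tolist())
  R_=cv2.minAreaRect(np.array([onz(c,q,z)[:2] for q in cs[:,0]],np.float32)*1000); print(R_)
E
```

```text
t 24.68 pos [0.569 0.209 0.244] yaw 78.25 shift [ 0.003  0.002 -0.013] turn [-0.001  0.001 -0.   ] w 0.0589 q6 20.7 gf 43.7
x -130:40,26,30 -125:40,20,38 -120:60,9,29 -115:21,66,174 -110:21,66,186 -105:23,58,57 -100:24,58,62 -95:17,75,123 -90:12,81,95 -85:12,76,74 -80:11,76,74 -75:10,71,75 -70:12,74,76 -65:11,74,76 -60:11,72,74 -55:11,75,75 -50:11,78,104 -45:12,78,102 -40:11,77,100 -35:11,77,99 -30:11,77,99 -25:12,81,97 -20:11,81,94 -15:11,83,92 -10:11,83,92 -5:12,82,93 0:12,81,95 5:12,80,96 10:11,81,95 15:13,81,94 20:11,80,92 25:11,81,91 30:11,81,91 35:11,83,92 40:12,80,93 45:11,78,95 50:11,75,98 55:12,78,101 60:10,75,102 65:11,77,103 70:11,70,62 75:11,69,59 80:12,71,61 85:11,69,63 90:10,70,66 95:10,71,65 100:10,72,74 105:10,76,97 110:18,71,141 115:23,57,58 120:22,66,179 125:21,65,121 130:60,20,25
x +40 -130:60,16,31 -125:45,18,29 -120:40,27,28 -115:45,21,24 -110:21,67,172 -105:21,64,187 -100:21,75,125 -95:11,84,136 -90:11,83,98 -85:12,77,76 -80:12,78,75 -75:11,75,71 -70:13,79,68 -65:11,79,68 -60:13,78,69 -55:11,75,71 -50:12,78,101 -45:11,78,98 -40:12,80,96 -35:11,80,96 -30:12,81,97
[... 1314 characters left out ...]
2,81,145 -20:12,82,143 -15:12,79,100 -10:12,78,98 -5:12,81,98 0:11,75,98 5:11,77,99 10:12,78,98 15:12,81,97 20:12,82,96 25:12,81,94 30:12,82,93 35:12,82,93 40:12,82,93 45:11,80,96 50:12,79,97 55:11,79,122 60:11,80,143 65:11,83,145 70:12,81,145 75:12,79,84 80:12,76,87 85:10,74,89 90:10,76,87 95:11,77,89 100:12,75,95
[312 133] 0 [     0      0    640    480 305761]
0.085 [[0.85, 0.333], [0.889, -0.202], [0.099, -0.041], [0.35, 0.436]]
((545.9390869140625, 132.1023712158203), (517.3718872070312, 806.11572265625), 78.5216064453125)
0.006 [[0.916, 0.345], [0.966, -0.323], [-0.021, -0.122], [0.292, 0.473]]
((536.6053466796875, 94.11444091796875), (646.2373046875, 1006.900390625), 78.5216064453125)
```

```bash
python3 - <<'E'
from h import *
np.set_printoptions(precision=4,suppress=True)
s,r=pickle.load(open("w12.pkl","rb")); c=cam(s,r)
e=np.array([np.cos(np.radians(-11.7)),np.sin(np.radians(-11.7))]);f=np.array([-e[1],e[0]]);C=np.array([.571,.287])
M=np.c_[e,f]
for o,dv,t in [(0*e,e,-52.5),(0*e,e,67.5),(.04*f,e,-52.5),(.04*f,e,68),(0*e,f,-72.5),(0*e,f,73),(.05*e,f,-72.5),(.05*e,f,73)]:
    p=proj(c,(*(C+o+dv*t/1000),.085)); X=onz(c,p,.006)[:2]; print(p.round(0),X,"local",((X-C)@M))
E
```

```text
[250. 133.] [0.5037 0.3009] local [-0.0687 -0.    ]
[385. 133.] [0.6505 0.2705] local [ 0.0812 -0.    ]
[247.  84.] [0.5138 0.3498] local [-0.0687  0.0499]
[389.  84.] [0.6612 0.3193] local [0.0818 0.0499]
[310. 213.] [0.5495 0.1989] local [-0.0031 -0.0906]
[308.  40.] [0.5864 0.3769] local [-0.0031  0.0911]
[363. 213.] [0.6107 0.1863] local [ 0.0593 -0.0906]
[369.  40.] [0.6476 0.3642] local [0.0593 0.0911]
```

Floor edges from the brightness steps put the basket centre at (0.577, 0.286) with local y at 78.3°. The box goes over it, then down.

Call:
arm_command:
  commands: [0.5,0.209,-0.015,0,0,0,0,0.5,0.209,-0.015,0,0,0,0,0.5,0.209,-0.015,0,0,0,0,0.5,0.209,-0.015,0,0,0,0,0.5,0.209,-0.015,0.06,0,0,0,0.5,0.209,-0.015,0.12,0,0,0,0.5,0.209,-0.015,0.18,0,0,0,0.5,0.209,-0.015,0.24,0,0,0,0.5,0.209,-0.015,0.3,0,0,0,0.5,0.209,-0.015,0.34,0,0,0,0.5,0.209,-0.015,0.37,0,0,0,0.5,0.209,-0.015,0.37,0,0,0]

```text
time_s: 25.68
position: [0.5815, 0.3105, 0.0552]
tool_rot: [[0.205, 0.979, -0.008], [0.979, -0.205, -0.003], [-0.004, -0.008, -1.0]]
ft_force: [0.1, -0.1, -1.0]
grip_width: 0.0591
gripper_force: 43.6
```

Call:
arm_command:
  commands: [0.5,0,0,0,0,0,0,0.5,0,0,0,0,0,0,0.5,0,0,0,0,0,0]

```text
time_s: 25.93
position: [0.5836, 0.3127, 0.06]
tool_rot: [[0.204, 0.979, 0.0], [0.979, -0.204, 0.0], [0.0, 0.0, -1.0]]
ft_force: [-0.0, 0.5, -1.0]
grip_width: 0.0589
gripper_force: 43.6
```

```bash
python3 - <<'E'
from h import *
np.set_printoptions(precision=4,suppress=True)
go((.5827,.3131,-.006),78.3)
E
```

```text
t 25.93 pos [0.5836 0.3127 0.06  ] yaw 78.24 shift [ 0.0004 -0.002   0.132 ] turn [ 0.0001 -0.0002 -0.0005] w 0.0589 q6 29.7 gf 43.6
```

Call:
arm_command:
  commands: [0.5,0,-0.002,0.04,0,0,0,0.5,0,-0.002,0.075,0,0,0,0.5,0,-0.002,0.1,0,0,0,0.5,0,-0.002,0.115,0,0,0,0.5,0,-0.002,0.124,0,0,0,0.5,0,-0.002,0.124,0,0,0,0.5,0,-0.002,0.124,0,0,0]

```text
time_s: 26.52
position: [0.5821, 0.3133, -0.0031]
tool_rot: [[0.203, 0.979, -0.001], [0.979, -0.203, -0.0], [-0.0, -0.001, -1.0]]
ft_force: [-0.1, -0.3, -0.1]
grip_width: 0.0589
gripper_force: 43.7
```

Call:
arm_command:
  commands: [0.5,0,0,0.005,0,0,0,0.5,0,0,0.01,0,0,0,0.5,0,0,0.01,0,0,0]

```text
time_s: 26.77
position: [0.5822, 0.3133, -0.0079]
tool_rot: [[0.203, 0.979, -0.001], [0.979, -0.203, 0.0], [-0.0, -0.001, -1.0]]
ft_force: [-0.0, 0.7, 2.7]
grip_width: 0.0588
gripper_force: 44.0
```

Contact came right at the predicted height. Release slowly and rise straight up.

Call:
arm_command:
  commands: [0.5,0,0,0.001,0,0,0,-1,0,0,0.001,0,0,0,-1,0,0,0.001,0,0,0,-1,0,0,0.001,0,0,0,-1,0,0,0.001,0,0,0,-1,0,0,-0.02,0,0,0,-1,0,0,-0.08,0,0,0,-1,0,0,-0.16,0,0,0,-1,0,0,-0.24,0,0,0,-1,0,0,-0.32,0,0,0,-1,0,0,-0.4,0,0,0,-1,0,0,-0.4,0,0,0]

```text
time_s: 27.77
position: [0.5845, 0.3141, 0.2014]
tool_rot: [[0.203, 0.979, 0.013], [0.979, -0.203, 0.005], [0.007, 0.011, -1.0]]
ft_force: [-0.1, 0.3, 0.4]
grip_width: 0.0857
gripper_force: 0.0
```

```bash
python3 - <<'E'
from h import *
np.set_printoptions(precision=4,suppress=True)
s,r=snap("w13"); go((.5827,.3131,.19),78.3); c=cam(s,r)
C=np.array([.577,.2857]);e=np.array([.979,-.203]);f=np.array([.203,.979]);B=C-.013*f
print("pred corners",[proj(c,(*(B+a*.03*e+b*.064*f),.028)).round(0) for a,b in((-1,-1),(-1,1),(1,1),(1,-1))])
im=r["image"].astype(int); m=((im[...,2]>im[...,0]+15)|((im.min(2)>140)&(im.max(2)-im.min(2)<35))).astype(np.uint8)
m=cv2.morphologyEx(m,cv2.MORPH_CLOSE,np.ones((9,9)))
n,l,st,ce=cv2.connectedComponentsWithStats(m); p=proj(c,(*B,.028)).astype(int); k=l[p[1],p[0]]; print(p,k,st[k])
cs=max(cv2.findContours((l==k).astype(np.uint8),0,1)[0],key=cv2.contourArea)
print([((onz(c,q,.028)[:2]-C)@np.c_[e,f]).round(3) for q in cv2.approxPolyDP(cs,4,True)[:,0]])
# lever handle: start vs now in the scene view
s2,r2=snap("sc13","scene"); d=pickle.load(open("d0.pkl","rb"))
D=np.abs(r2["image"].astype(int)-d["scene"][1]["image"]).sum(2); print("handle",D[130:150,388:400].mean(),"jar",D[178:212,256:272].mean(),"snack",D[300:328,322:342].mean())
E
```

```text
t 27.82 pos [0.5835 0.3137 0.197 ] yaw 78.29 shift [-0.0017 -0.0014  0.014 ] turn [ 0.0031 -0.002  -0.0001] w 0.0855 q6 29.8 gf 0.0
pred corners [array([293., 310.]), array([290., 194.]), array([351., 193.]), array([348., 310.])]
[320 255] 16 [ 289  191   61  120 7025]
[array([-0.029,  0.053]), array([-0.031, -0.075]), array([ 0.027, -0.077]), array([0.028, 0.05 ])]
handle 256.17083333333335 jar 95.97058823529412 snack 14.719642857142857
```

```bash
python3 - <<'E'
from h import *
s2,r2=snap("si13","side"); d=pickle.load(open("d0.pkl","rb"))
D=np.abs(r2["image"].astype(int)-d["side"][1]["image"]).sum(2)
print("handle",D[281:290,460:488].mean(),"jar",D[180:212,380:400].mean(),"snack",D[280:297,255:293].mean(),"ref floor",D[330:350,280:320].mean())
from rig import env; print(env.observe()["ft_force"])
E
```

```text
handle 20.567460317460316 jar 36.6625 snack 36.086687306501545 ref floor 14.0325
[-0.14508529  0.33347692  0.02290113]
```

```bash
python3 -c "
from rig import env; print(env.close_job())"
```

```text
the job is handed in; nothing more can be done
None
```

I handed the job in at about 28 s. My checks showed the box pressed to the stop and then lying flat on the basket floor, with the lever back up after the press. I kept clear of the jar and snack pack, but the final picture comparison for them was not conclusive.

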